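# Pack the lead-free tinning set into its carrier

### The arm

A 6-joint arm with a two-finger parallel gripper is mounted at the origin on the work surface. World frame = base frame: x ahead of the robot, y to its left, z up, the work surface at z = 0. Lengths are in m, angles in rad, forces in N, time in s.
With the tool pointing down it reaches from about 0.35 to 0.725 m from the base axis. Payload 6 kg.
Tool frame: the origin (TCP) lies midway between the tips of the shut fingers; the grasp point (between the pads) lies 19 mm behind it; z points along the fingers, y is the direction in which the jaws open and shut (so a half turn about z gives the same grasp; the last joint's range is limited). The gripper opens to 85 mm and grips with 20 to 120 N. Pads are 22 mm wide; open, the fingers measure 114 mm over their backs; the gripper's body (76 mm by 85 mm) begins 54 mm behind the grasp point. The pads swing forward as they close: fully open they stand 13 mm farther back than shut.
Start: joints at [-0.962, 0.04, 0.085, 0, -1.615, -0.334], TCP at [0.163, -0.577, 0.231] pointing down, gripper open.
Joint ranges: [-2.56, 2.56], [-1.29, 2.01], [-1.08, 1.49], [-3.29, 1.98], [-2.81, -0.18], [-2.99, 2.99]. Speed limits (rad/s): [2.57, 2.57, 3.01, 3.14, 3.14, 3.14].

### API

Orientations are given as a 3x3 rotation matrix whose columns are the frame's x, y, z axes.
In Python, from plant import bot gives the robot as it stands.
- The arm moves only by the shell command python3 -m crank 'ROWS' [FORCE]. ROWS is JSON, a list of rows, each a list of 3 entries, a list of its own where there are three numbers: the shift along the tool's x, y, z in mm, then the turn, a rotation vector about the tool's x, y, z in units of 6 degrees (1.0 is 6 degrees), then the closure, from -1 (fully open) to 1 (shut). In form: [[[tx, ty, tz], [rx, ry, rz], hand], ...]. A call has 1 to 5 rows; each row shifts and turns the pose as measured when the row begins, along the tool's axes as they then stand; what a row does not reach is not made up. A row lasts 1/10 s, in which the tool goes at most 50 mm and 8.59 degrees, less where a joint would pass 70% of its speed; a pose out of reach is approached as far as the arm can. A call is refused whole if a number of a shift passes 50 or a number of a turn 1, either way. A call with a gripper value outside its range is refused whole. The fingers move at their own pace and stop on an object; FORCE is the grip in N (left out, the last holds). Time passes only in rows, so rows that do not move let the fingers close. It gives the time, the measured TCP pose, the force and the opening at its end, in the units of the state.
- bot.get_state(): the state, without advancing time (a new reading comes with each control period).
- bot.capture(name): name is "scene" or "side" or "wrist"; returns the picture (480x640x3 uint8, red, green, blue); there is no depth.
- bot.calibration(name): a dict with "intrinsics" (3x3 intrinsics, pixels), "origin" and "rotation" of the camera in the world. Camera axes: x right, y down, z forward; pixel columns grow to the right and rows downward; lengths in m; the calibration is good to about 2 mm. A picture is of the moment at which its call begins: read the wrist's pose just before it. calibration takes no time and is no camera call; for the wrist camera it gives the pose at the moment of the call.
- bot.finish_job(): hands the job in, once; it reports no verdict.
The state is a dict: "time": time; "joints": joint angles; "joint_velocities": joint speeds; "joint_torque": joint torques, N m; "eef_pos": TCP position; "orientation": TCP orientation; "force": force on the tool from outside, world axes, zero at the start; "wrist_torque": the same for the moment, N m; "opening": finger opening in m.
Only numpy, scipy, OpenCV 4.12 (cv2) and the standard library are available. Lean on these libraries where they do the work, as an engineer would, in place of code of your own. Each camera call takes 0.05 s, during which the arm holds its last target. There are 200 camera calls.

### The job

Pack the lead-free solder set, marked in green, into the blue carrier, each thing upright or flat and fully seated in the insert made for its shape: the flux jar in the round well, the tip box in the square well, the ingot lengthwise in the long trough and the reel over the post. Set each one down gently rather than letting it fall, and never tip the jar over. The red-marked jar and ingot are leaded look-alikes: leave them where they are.

Things in the scene. Friction and masses are not known exactly. Their poses are not given: they have to be found in the camera images.
- flux_jar: Squat flux jar, 56 mm diameter, 52 mm high, standing. Dark-blue body, sides upright from 3 to 33 mm above its base; black lid 51 mm wide at 40 to 52 mm. The lid's disc and the band round the body are green. Origin: centre of its underside, z up. 0.11 to 0.21 kg. Belongs in the round well.
- solder_reel: A reel of solder standing on its flange, axis upright: 56 mm diameter, 40 mm high, bright green plastic flanges (4 mm) with silvery solder wound almost to their rim, and a 24 mm hole right through along its axis. Origin: centre of its underside, z up. About 0.18 to 0.33 kg. It belongs over the post.
- ingot: Solid silvery solder ingot lying flat, 70 mm long (x), 24 mm wide (y), 26 mm high (z), with a green painted band round its middle. Origin: centre of its underside. About 0.20 to 0.38 kg. Belongs in the long trough. All listed loose things start shuffled on a 3 mm blue-grey mat, at least 85 mm apart (centres), other small loose tools among them.
- tip_box: A closed square box of spare iron tips, 46 x 46 mm and 32 mm high, black with a grey seam and a green square label on its top. Origin: centre of its underside, x and y along its sides, z up. About 40 to 80 g. It belongs in the square well.
- red_jar: Squat flux jar, 56 mm diameter, 52 mm high, standing. Dark-blue body, sides upright from 3 to 33 mm above its base; black lid 51 mm wide at 40 to 52 mm. The lid's disc and the band round the body are red. Origin: centre of its underside, z up. Otherwise like the green one. Leave it.
- red_ingot: Solid silvery solder ingot lying flat, 70 mm long (x), 24 mm wide (y), 26 mm high (z), with a red painted band round its middle. Origin: centre of its underside. Otherwise like the green one. Leave it.
- jar_well: Fixed dark-grey foam insert, 104 x 104 x 25 mm, one of four lying two by two in the blue carrier, all at one yaw, order varies. Origin: centre of its underside, z up. In its middle a round well, 76 mm diameter and 12 mm deep (floor 13 mm above the origin): the flux jar's place.
- box_well: Fixed dark-grey foam insert, 104 x 104 x 25 mm, one of four lying two by two in the blue carrier, all at one yaw, order varies. Origin: centre of its underside, z up. In its middle, square to it, a square well, 64 x 64 mm and 10 mm deep (floor 15 mm above the origin): the tip box's place. The carrier: fixed open sheet-metal tray, 222 mm square, walls 4 mm thick, 34 mm high, 5 mm above the inserts' top faces.
- ingot_trough: Fixed dark-grey foam insert, 104 x 104 x 25 mm, one of four lying two by two in the blue carrier, all at one yaw, order varies. Origin: centre of its underside, z up. In its middle a long trough, 86 mm along x, 42 mm along y, 8 mm deep (floor 17 mm above the origin): the ingot's place.
- reel_post: Fixed dark-grey foam insert, 104 x 104 x 25 mm, one of four lying two by two in the blue carrier, all at one yaw, order varies. Origin: centre of its underside, z up. It has a flat top (25 mm above the origin) with a light-grey disc and, in its middle, an upright metal post 8 mm in diameter that stands 20 mm above the top face: the reel drops over it and rests on the top face.

How it is judged:
By the outcome, as a careful person would: the job done as asked, in the order asked, and still so for the second after the job is handed in, with the robot touching nothing.
It also fails if it takes over 136 s, if anything falls off the work surface, if the arm or the gripper's body presses on something with over 40 N, if the wrist force passes 120 N, or if a joint passes its speed limit or range.

## Working session

There is one attempt and no reset: what is moved stays moved. The work goes in short steps, Python scripts to look and compute and a shell command to move; the robot and the scene stay as the last step left them, time stands still between calls to the robot, and variables do not carry over. Pictures are saved under pics/ and viewed, about 12 in all and at most 16, crops included, and the job is handed in when it is done.

```bash
ls; mkdir -p pics; python3 - <<'E'
from plant import bot
import cv2,numpy as np
s=bot.get_state();print(s)
for n in("scene","side","wrist"):
    c=bot.calibration(n);print(n,np.round(c["intrinsics"],1).tolist(),np.round(c["origin"],3),np.round(c["rotation"],3).tolist())
    cv2.imwrite(f"pics/{n}0.png",bot.capture(n)[:,:,::-1])
E
```

```text
pics
{'time': 0.0, 'joints': array([-9.62333213e-01,  4.08101475e-02,  8.38044694e-02, -4.60444620e-04,
       -1.61552461e+00, -3.33677236e-01]), 'joint_velocities': array([-0.00028684,  0.00114901,  0.00063688,  0.00036074, -0.0013289 ,
       -0.00033882]), 'joint_torque': array([-2.46418840e-04, -3.68215692e+01,  3.47409689e+01,  6.93190366e+00,
       -5.32216407e-03, -4.55688019e-05]), 'eef_pos': array([ 0.16277466, -0.57714739,  0.23027697]), 'orientation': array([[-9.62477800e-01, -2.71359737e-01, -6.13714357e-04],
       [-2.71360398e-01,  9.62476334e-01,  1.68569219e-03],
       [ 1.33256554e-04,  1.78897909e-03, -9.99998391e-01]]), 'force': array([ 0.07111588,  0.21890447, -0.29083337]), 'wrist_torque': array([0.04482611, 0.01401664, 0.00930458]), 'opening': 0.08543744660927528}
scene [[581.7, 0.0, 317.9], [0.0, 581.7, 241.4], [0.0, 0.0, 1.0]] [1.172 0.603 0.8  ] [[-0.684, 0.491, -0.539], [0.729, 0.45, -0.516], [-0.011, -0.746, -0.666]]
side [[576.5, 0.0, 329.3], [0.0, 576.5, 239.2], [0.0, 0.0, 1.0]] [0.451 0.834 0.822] [[-0.989, -0.113, 0.095], [-0.146, 0.667, -0.73], [0.019, -0.736, -0.677]]
wrist [[391.3, 0.0, 322.4], [0.0, 391.3, 230.3], [0.0, 0.0, 1.0]] [ 0.098 -0.596  0.375] [[-0.272, 0.927, 0.259], [0.962, 0.261, 0.074], [0.001, 0.269, -0.963]]
```

View pics/scene0.png

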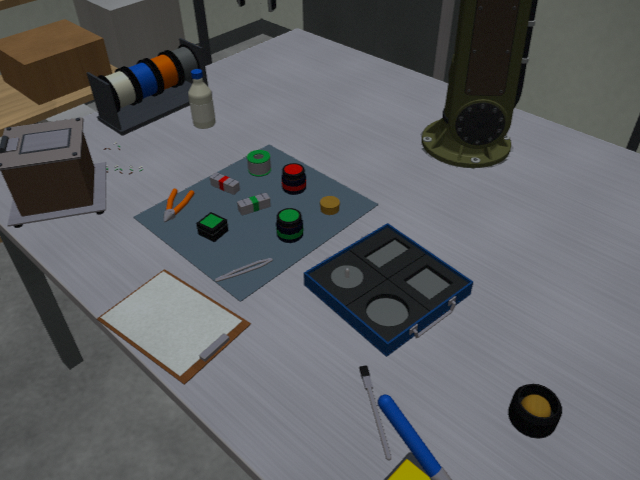

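View pics/side0.png

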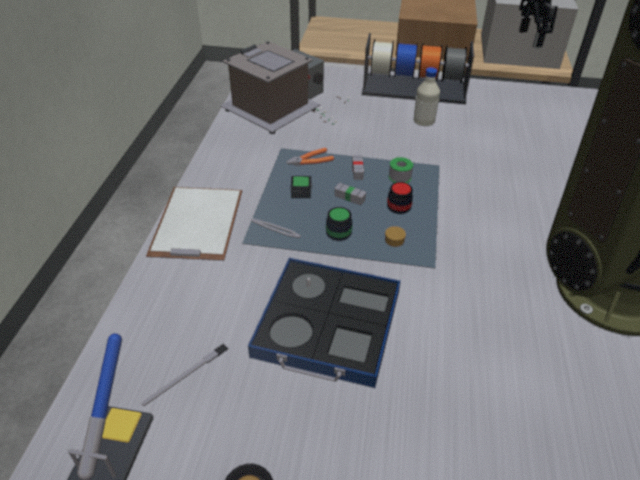

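The scene view shows the green reel (259,162), ingot (254,203), tip box (212,226) and jar (289,224). The red jar is at (293,178) and the red ingot at (225,183). In the carrier are the post (347,277), trough (388,252), square well (430,283) and round well (387,311). The side view shows the same layout.

```bash
cat > h.py <<'E'
from plant import bot
import cv2,numpy as np
def cap(n,name=None):
    c=bot.calibration(n); im=bot.capture(n)
    if name: cv2.imwrite(f"pics/{name}.png",im[:,:,::-1])
    return im,c
def ray(c,uv):
    uv=np.atleast_2d(np.asarray(uv,float)); K=np.array(c["intrinsics"])
    d=np.c_[uv,np.ones(len(uv))]@np.linalg.inv(K).T@np.array(c["rotation"]).T
    return np.array(c["origin"]),d
def plane(c,uv,z):
    o,d=ray(c,uv); return o+d*((z-o[2])/d[:,2])[:,None]
def tri(c1,u1,c2,u2):
    o1,d1=ray(c1,u1);o2,d2=ray(c2,u2);d1=d1[0];d2=d2[0]
    t=np.linalg.lstsq(np.c_[d1,-d2],o2-o1,rcond=None)[0]
    a=o1+t[0]*d1;b=o2+t[1]*d2
    return (a+b)/2,np.linalg.norm(a-b)
def colour(im,col):
    h,s,v=cv2.split(cv2.cvtColor(np.ascontiguousarray(im),cv2.COLOR_RGB2HSV))
    m=(s>110)&(v>70)
    return (m&((h>50)&(h<80) if col=="g" else (h<7)|(h>173))).astype(np.uint8)
def blobs(m,amin=15):
    n,l,st,ce=cv2.connectedComponentsWithStats(m)
    return [(ce[i].round(1),st[i].tolist()) for i in range(1,n) if st[i][4]>=amin]
E
python3 - <<'E'
from h import *
im={n:cv2.imread(f"pics/{n}0.png")[:,:,::-1] for n in("scene","side","wrist")}
C={n:bot.calibration(n) for n in im}
for n in("scene","side"):
  for col in "gr":
    for b in blobs(colour(im[n],col)): print(n,col,b[0],b[1],plane(C[n],b[0],.04)[0].round(3))
  # well floors: light blobs in carrier
  g=cv2.cvtColor(np.ascontiguousarray(im[n]),cv2.COLOR_RGB2GRAY)
  x0,y0,x1,y1=(318,235,460,335) if n=="scene" else (265,270,390,370)
  m=np.zeros_like(g);m[y0:y1,x0:x1]=(g[y0:y1,x0:x1]>75)&(g[y0:y1,x0:x1]<150)
  for b in blobs(m,150): print(n,'well',b[0],b[1],plane(C[n],b[0],.022)[0].round(3))
E
```

```text
scene g [258.2 156.1] [247, 150, 23, 13, 211] [ 0.432 -0.297  0.04 ]
scene g [261.9 173.3] [251, 168, 20, 8, 27] [ 0.474 -0.238  0.04 ]
scene g [253.4 199.2] [249, 196, 10, 8, 44] [ 0.551 -0.181  0.04 ]
scene g [288.7 215. ] [279, 209, 20, 13, 195] [ 0.538 -0.087  0.04 ]
scene g [211.  220.6] [200, 214, 23, 14, 174] [ 0.658 -0.192  0.04 ]
scene r [292.8 168.7] [284, 164, 19, 11, 155] [ 0.414 -0.2    0.04 ]
scene r [223.1 178.9] [218, 176, 11, 7, 41] [ 0.547 -0.287  0.04 ]
scene r [293.8 187.9] [288, 186, 13, 5, 33] [ 0.464 -0.146  0.04 ]
scene well [334.2 244.3] [318, 235, 49, 29, 698] [0.527 0.03  0.022]
scene well [441.2 247. ] [406, 235, 54, 37, 1032] [0.39  0.191 0.022]
scene well [386.6 253.3] [368, 241, 39, 26, 458] [0.477 0.123 0.022]
scene well [346.7 276.4] [332, 266, 31, 22, 503] [0.578 0.107 0.022]
scene well [427.6 283.2] [408, 269, 40, 30, 624] [0.49  0.229 0.022]
scene well [331.9 322. ] [318, 298, 43, 37, 812] [0.679 0.162 0.022]
scene well [386.9 311.8] [367, 299, 41, 27, 839] [0.596 0.217 0.022]
scene well [444.9 323.8] [418, 303, 42, 32, 707] [0.55  0.308 0.022]
side g [400.9 164.2] [390, 158, 23, 13, 178] [ 0.433 -0.295  0.04 ]
side g [300.6 181. ] [293, 177, 16, 9, 135] [ 0.653 -0.19   0.04 ]
side g [349.1 190.2] [346, 187, 7, 8, 30] [ 0.541 -0.176  0.04 ]
side g [339. 214.] [330, 208, 19, 13, 206] [ 0.552 -0.091  0.04 ]
side r [357.6 162.3] [353, 161, 10, 3, 23] [ 0.534 -0.285  0.04 ]
side r [400.9 188.2] [391, 182, 20, 13, 200] [ 0.428 -0.203  0.04 ]
side r [399.6 207. ] [389, 204, 22, 7, 73] [ 0.427 -0.136  0.04 ]
side well [308.2 285.4] [292, 274, 33, 24, 612] [0.584 0.105 0.022]
side well [363.7 299.4] [340, 289, 48, 22, 656] [0.477 0.122 0.022]
side well [290.5 331.6] [270, 317, 42, 30, 996] [0.595 0.218 0.022]
side well [349.8 344.9] [329, 329, 42, 33, 970] [0.49  0.229 0.022]
side well [282.3 362.2] [265, 352, 38, 18, 193] [0.596 0.282 0.022]
```

View pics/wrist0.png

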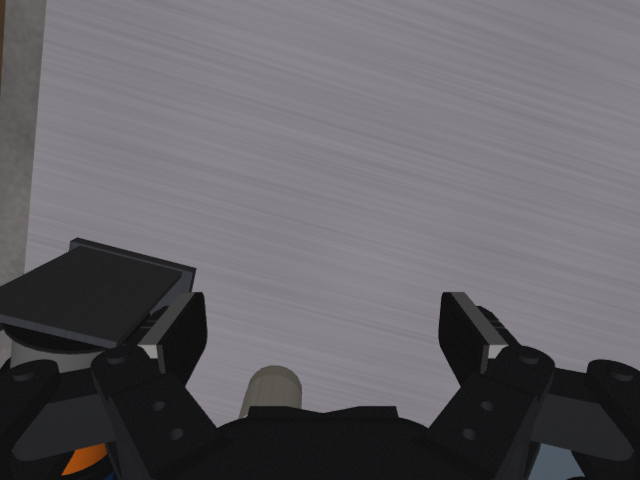

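```bash
cat >> h.py <<'E'
def tool():
    s=bot.get_state();R=np.array(s["orientation"]);return np.array(s["eef_pos"]),R,s
def go(p,yaw=None):
    """print tool shift (mm) to world p, and turn (units) to vertical with tool-x at yaw deg"""
    q,R,s=tool();sh=R.T@(np.array(p)-q)*1000
    a=np.degrees(np.arctan2(R[1,0],R[0,0])); yaw=a if yaw is None else yaw
    y=np.radians(yaw);c,n=np.cos(y),np.sin(y)
    Rt=np.array([[c,n,0],[n,-c,0],[0,0,-1.]])
    rv=cv2.Rodrigues(R.T@Rt)[0].ravel()
    print("t%.1f"%s["time"],"pos",q.round(4),"yaw %.1f"%a,"shift",sh.round(1),"turn",(np.degrees(rv)/6).round(2),"open %.4f"%s["opening"],"F",s["force"].round(1))
E
python3 - <<'E'
from h import *
A=bot.calibration("scene");B=bot.calibration("side")
for n,a,b in [("jar",(288.7,215),(339,214)),("reel",(258.2,156.1),(400.9,164.2)),("ingot",(253.4,199.2),(349.1,190.2)),("box",(211,220.6),(300.6,181)),("rjar",(292.8,168.7),(400.9,188.2)),
 ("post",(346.7,276.4),(308.2,285.4)),("trough",(386.6,253.3),(363.7,299.4)),("sqw",(427.6,283.2),(349.8,344.9)),("rnd",(386.9,311.8),(290.5,331.6))]:
    p,e=tri(A,a,B,b);print(n,p.round(4),round(e,4))
go([.64,-.19,.25],180)
E
```

```text
jar [ 0.5503 -0.0738  0.0546] 0.0003
reel [ 0.4332 -0.295   0.0407] 0.001
ingot [ 0.5424 -0.1922  0.0282] 0.0017
box [ 0.6544 -0.1983  0.034 ] 0.0001
rjar [ 0.4285 -0.1839  0.0544] 0.0005
post [0.5828 0.111  0.0286] 0.0006
trough [0.4769 0.1226 0.0219] 0.0004
sqw [0.4897 0.2291 0.0217] 0.0001
rnd [0.5955 0.2167 0.0209] 0.0
t0.1 pos [ 0.1628 -0.5772  0.2305] yaw -164.3 shift [-564.4  243.2  -19.2] turn [ 0.01 -0.    2.62] open 0.0855 F [0.4 0.8 0.8]
```

```bash
python3 -m crank '[[[0,0,-5],[0,0,1],-1],[[0,0,-5],[0,0,1],-1],[[0,0,-5],[0,0,0.6],-1],[[-40,32,0],[0,0,0],-1],[[-45,36,0],[0,0,0],-1]]'; for i in 1 2; do python3 -m crank '[[[-45,36,0],[0,0,0],-1],[[-45,36,0],[0,0,0],-1],[[-45,36,0],[0,0,0],-1],[[-45,36,0],[0,0,0],-1],[[-45,36,0],[0,0,0],-1]]' >/dev/null; done;  python3 - <<'E'
from h import *
go([.64,-.19,.25],180)
E
```

```text
time: 0.65
eef_pos: [0.2411, -0.5142, 0.2427]
orientation: [[-1.0, 0.018, -0.004], [0.018, 1.0, 0.006], [0.004, 0.006, -1.0]]
force: [0.1, -0.8, 0.2]
opening: 0.0858
t1.6 pos [ 0.6364 -0.2051  0.2419] yaw 178.9 shift [-3.3 15.2 -8. ] turn [ 0.07 -0.04 -0.18] open 0.0855 F [1.1 0.3 0.5]
```

```bash
python3 -m crank '[[[0,15,-8],[0,0,-0.18],-1],[[0,0,0],[0,0,0],-1]]' >/dev/null;  python3 - <<'E'
from h import *
im,c=cap("wrist","w1")
for col in "gr":
  m=colour(im,col)
  for b in blobs(m,40): 
    s=b[1]; r=cv2.minAreaRect(cv2.findNonZero(m[s[1]:s[1]+s[3],s[0]:s[0]+s[2]]))
    print(col,b[0],s,"rect",np.round(r[1],1),round(r[2],1),[plane(c,b[0],z)[0].round(3)[:2].tolist() for z in(.029,.035,.043,.055)])
go([.64,-.19,.25],180)
E
```

```text
g [458.4  99.5] [434, 74, 50, 52, 2028] rect [51. 49.] 90.0 [[0.551, -0.064], [0.551, -0.066], [0.552, -0.069], [0.553, -0.073]]
g [310.6  90.1] [296, 78, 30, 25, 457] rect [28.4 16.5] 21.8 [[0.544, -0.194], [0.545, -0.194], [0.545, -0.194], [0.546, -0.194]]
g [307.6 218.7] [287, 199, 42, 41, 1347] rect [36.3 37.3] 81.3 [[0.659, -0.197], [0.658, -0.197], [0.656, -0.197], [0.653, -0.196]]
r [187.3  82.9] [176, 67, 24, 33, 504] rect [33.1 16.8] 76.5 [[0.539, -0.301], [0.54, -0.299], [0.54, -0.296], [0.542, -0.293]]
t1.9 pos [ 0.6396 -0.1852  0.2434] yaw -179.7 shift [-0.3 -4.7 -6.6] turn [ 0.1  -0.13  0.05] open 0.0854 F [ 0.3  0.3 -0.6]
```

View pics/w1.png

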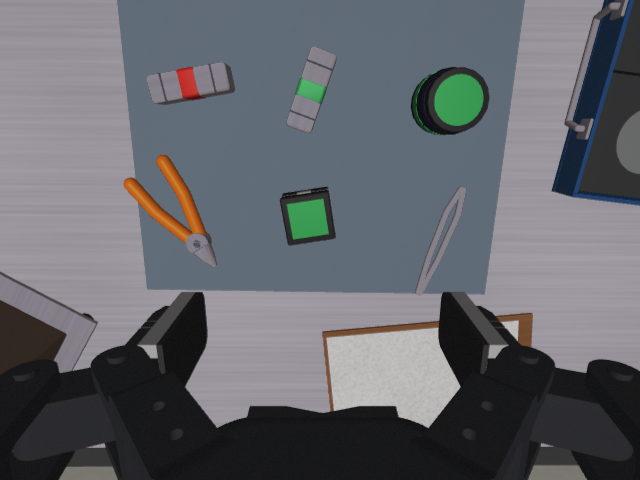

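The wrist view shows the green jar (458,100), green ingot (311,90), tip box (308,219), red ingot (188,83), and pliers and tweezers away from the grasp sites. It agrees with the fixed-camera triangulation to about 3 mm. I'll take the jar first.

```bash
python3 -m crank '[[[30,38,10],[0,0,0],-1],[[30,38,20],[0,0,0],-1],[[28,36,30],[0,0,0],-1],[[0,0,20],[0,0,0],-1],[[0,0,10],[0,0,0],-1]]' >/dev/null;  python3 - <<'E'
from h import *
go([.552,-.0735,.12],180)
im,c=cap("wrist")
for b in blobs(colour(im,"g"),300): print(b,plane(c,b[0],.055)[0].round(4))
E
```

```text
t2.4 pos [ 0.5478 -0.0791  0.1519] yaw 179.8 shift [-4.8  5.3 31.9] turn [ 0.1  -0.18 -0.03] open 0.0856 F [ 0.2 -1.1  0. ]
(array([34.4, 63.3]), [9, 18, 38, 84, 391]) [ 0.4461 -0.243   0.055 ]
(array([157. , 220.5]), [139, 206, 38, 29, 664]) [ 0.5387 -0.1832  0.055 ]
(array([330. , 241.7]), [299, 212, 63, 60, 2982]) [ 0.5533 -0.0736  0.055 ]
```

```bash
python3 -m crank '[[[-5,5.5,30],[0.1,-0.18,0],-1],[[0,0,35],[0,0,0],-1],[[0,0,30],[0,0,0],-1],[[0,0,15],[0,0,0],-1],[[0,0,0],[0,0,0],-1]]' >/dev/null;  python3 - <<'E'
from h import *
go([.5525,-.0736,.012],180)
E
```

```text
t3.0 pos [ 0.5553 -0.0794  0.0425] yaw 179.3 shift [ 3.1  5.8 30.5] turn [-0.01  0.07 -0.11] open 0.0853 F [ 0.4 -0.   0.5]
```

```bash
python3 -m crank '[[[3,6,10],[0,0,-0.1],-1],[[0,0,10],[0,0,0],-1],[[0,0,8],[0,0,0],-1],[[0,0,0],[0,0,0],-1]]' >/dev/null;  python3 - <<'E'
from h import *
go([.5525,-.0736,.012],180)
E
```

```text
t3.4 pos [ 0.555  -0.0746  0.0164] yaw 179.8 shift [2.5 1.  4.4] turn [-0.01  0.12 -0.03] open 0.0854 F [-0.1  0.3 -0.9]
```

```bash
python3 -m crank '[[[2.5,1,4],[0,0.1,0],-1],[[0.5,0,0],[0,0,0],0],[[0,0,0],[0,0,0],0.5],[[0,0,0],[0,0,0],0.7],[[0,0,0],[0,0,0],0.7]]' 50 >/dev/null; python3 -m crank '[[[0,0,0],[0,0,0],0.7],[[0,0,0],[0,0,0],0.7]]';  python3 - <<'E'
from h import *
go([.5525,-.0736,.012],180)
cap("wrist","w2")
E
```

```text
time: 4.05
eef_pos: [0.5528, -0.0732, 0.0137]
orientation: [[-1.0, 0.003, 0.004], [0.003, 1.0, -0.001], [-0.004, -0.001, -1.0]]
force: [-0.6, -0.3, -1.1]
opening: 0.0543
t4.0 pos [ 0.5528 -0.0732  0.0137] yaw 179.8 shift [ 0.3 -0.4  1.7] turn [-0.01  0.04 -0.03] open 0.0543 F [-0.6 -0.3 -1.1]
```

View pics/w2.png

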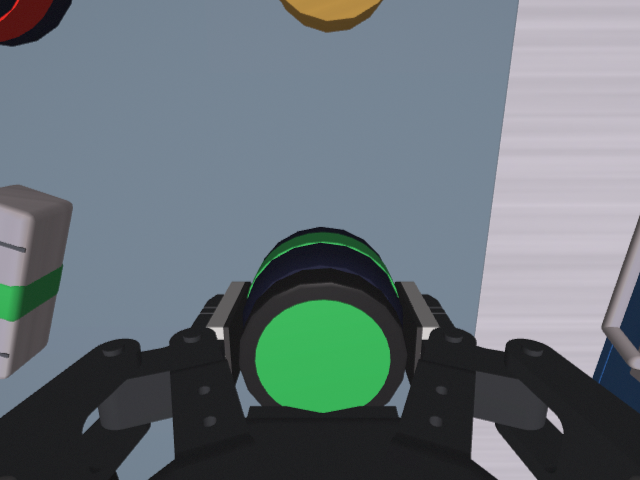

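The jar sits square between the pads (lid centre 322,357).

```bash
python3 -m crank '[[[0,0,-5],[0,0,0],0.7],[[0,0,-12],[0,0,0],0.7],[[0,0,-25],[0,0,0],0.7],[[0,0,-30],[0,0,0],0.7],[[0,0,-25],[0,0,0],0.7]]' >/dev/null; python3 -m crank '[[[0,0,0],[0,0,0],0.7],[[0,0,0],[0,0,0],0.7]]';  python3 - <<'E'
from h import *
go([.5955,.217,.11],180)
E
```

```text
time: 4.8
eef_pos: [0.5518, -0.0735, 0.1178]
orientation: [[-1.0, 0.003, 0.004], [0.003, 1.0, -0.001], [-0.004, -0.001, -1.0]]
force: [0.5, 0.6, -2.1]
opening: 0.0543
t4.8 pos [ 0.5518 -0.0735  0.1178] yaw 179.8 shift [-42.8 290.7   7.5] turn [-0.01  0.04 -0.03] open 0.0543 F [ 0.5  0.6 -2.1]
```

```bash
python3 -m crank '[[[-2,15,0],[0,0,0],0.7],[[-4,25,0],[0,0,0],0.7],[[-5,30,0],[0,0,0],0.7],[[-5,30,0],[0,0,0],0.7],[[-5,30,0],[0,0,0],0.7]]' >/dev/null; python3 -m crank '[[[-5,30,0],[0,0,0],0.7],[[-5,30,0],[0,0,0],0.7],[[-5,30,0],[0,0,0],0.7],[[-4,25,0],[0,0,0],0.7],[[-2,15,0],[0,0,0],0.7]]'>/dev/null; python3 -m crank '[[[0,10,0],[0,0,0],0.7],[[0,0,0],[0,0,0],0.7]]'>/dev/null; python3 - <<'E'
from h import *
go([.5955,.217,.11],180)
E
```

```text
t6.0 pos [0.5895 0.2114 0.1046] yaw 179.8 shift [-5.9  5.6 -5.5] turn [-0.07 -0.13 -0.03] open 0.0545 F [-0.5 -0.8 -1.3]
```

```bash
python3 -m crank '[[[-6,5.5,0],[-0.07,-0.13,0],0.7],[[0,0,20],[0,0,0],0.7],[[0,0,20],[0,0,0],0.7],[[0,0,12],[0,0,0],0.7],[[0,0,0],[0,0,0],0.7]]' >/dev/null; python3 - <<'E'
from h import *
go([.5955,.217,.0277],180)
cap("side","s1");cap("scene","c1")
a=cv2.imread("pics/s1.png")[220:400,200:440];b=cv2.imread("pics/c1.png")[190:370,280:520]
cv2.imwrite("pics/p1.png",cv2.resize(np.hstack([a,b]),(800,300)))
E
```

```text
t6.5 pos [0.5975 0.2145 0.0521] yaw 179.6 shift [ 2.1  2.4 24.4] turn [ 0.02  0.05 -0.07] open 0.0543 F [-0.4 -0.3 -1.3]
```

View pics/p1.png

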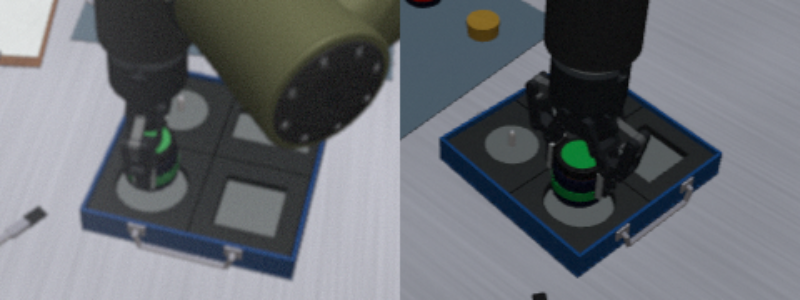

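The jar hangs upright over the round well in both crops, so I'll lower it.

```bash
python3 -m crank '[[[2,2.4,6],[0,0,0],0.7],[[0,0,6],[0,0,0],0.7],[[0,0,5],[0,0,0],0.7],[[0,0,2],[0,0,0],0.7],[[0,0,0],[0,0,0],0.7]]' |grep -E "eef|force"; for i in 1 2;do python3 -m crank '[[[0,0,2],[0,0,0],0.7],[[0,0,0],[0,0,0],0.7]]'|grep -E "eef|force";done
```

```text
eef_pos: [0.5981, 0.2184, 0.0372]
force: [-0.7, 0.3, -1.7]
eef_pos: [0.5982, 0.2185, 0.0351]
force: [-0.2, -0.8, -1.6]
eef_pos: [0.5984, 0.2186, 0.0332]
force: [0.3, -0.1, -0.7]
```

```bash
for i in 1 2 3 4;do python3 -m crank '[[[0.3,-0.3,1.4],[0,0,0],0.7],[[0,0,0],[0,0,0],0.7]]'|grep -E "eef|force";done
```

```text
eef_pos: [0.5982, 0.2183, 0.0318]
force: [0.5, 0.3, -1.6]
eef_pos: [0.5978, 0.218, 0.0304]
force: [0.8, -1.5, -2.0]
eef_pos: [0.5975, 0.2176, 0.0289]
force: [0.8, -0.4, -1.0]
eef_pos: [0.5977, 0.2175, 0.028]
force: [-0.3, -0.3, -1.1]
```

```bash
for i in 1 2 3;do python3 -m crank '[[[0,0,0.7],[0,0,0],0.7],[[0,0,0],[0,0,0],0.7]]'|grep -E "eef|force";done
```

```text
eef_pos: [0.5979, 0.2175, 0.028]
force: [-0.5, -0.9, -1.4]
eef_pos: [0.598, 0.2176, 0.0279]
force: [-1.4, -0.7, 0.9]
eef_pos: [0.5982, 0.2175, 0.0279]
force: [-0.9, -0.1, 1.3]
```

Contact came at the expected height (.0279, expected .0277). Releasing.

```bash
python3 -m crank '[[[0,0,0],[0,0,0],-0.4],[[0,0,0],[0,0,0],-0.5],[[0,0,0],[0,0,0],-0.5],[[0,0,-8],[0,0,0],-0.5],[[0,0,-20],[0,0,0],-0.5]]' ; python3 -m crank '[[[0,0,-40],[0,0,0],-1],[[0,-20,-40],[0,0,0],-1],[[0,-40,-20],[0,0,0],-1],[[0,-40,0],[0,0,0],-1],[[-6,-40,0],[0,0,0],-1]]'>/dev/null
python3 -m crank '[[[-6,-45,0],[0,0,0],-1],[[-6,-45,0],[0,0,0],-1],[[-6,-45,0],[0,0,0],-1],[[-6,-45,0],[0,0,0],-1],[[-6,-45,0],[0,0,0],-1]]'>/dev/null;python3 - <<'E'
from h import *
go([.665,-.1965,.15],180)
cap("side","s2");cap("scene","c2")
a=cv2.imread("pics/s2.png")[220:400,200:440];b=cv2.imread("pics/c2.png")[190:370,280:520]
cv2.imwrite("pics/p2.png",cv2.resize(np.hstack([a,b]),(800,300)))
E
```

```text
time: 9.4
eef_pos: [0.596, 0.2165, 0.0522]
orientation: [[-1.0, 0.007, 0.01], [0.007, 1.0, 0.003], [-0.01, 0.003, -1.0]]
force: [-0.9, 0.3, -0.2]
opening: 0.064
t10.4 pos [ 0.6324 -0.1567  0.1677] yaw -179.8 shift [-31.9 -40.1  18.3] turn [0.05 0.24 0.04] open 0.0855 F [ 0.5 -0.4  0.3]
```

View pics/p2.png

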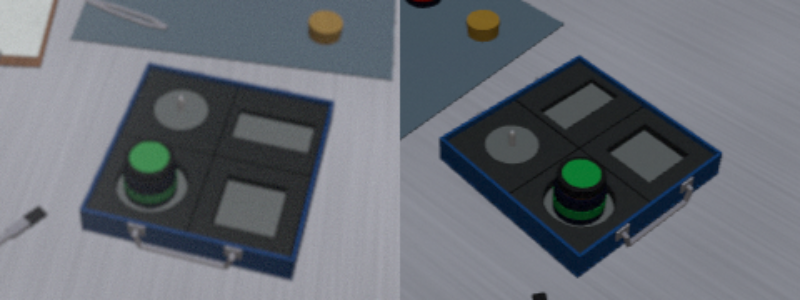

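The jar stands upright and central in its well in both crops. Next is the tip box.

```bash
python3 -m crank '[[[-32,-40,18],[0,0.24,0],-1],[[0,0,0],[0,0,0],-1],[[0,0,0],[0,0,0],-1]]' >/dev/null; cat >> h.py <<'E'
def rects(im,c,col,z,amin=300):
    m=colour(im,col)
    for b in blobs(m,amin):
        n,l=cv2.connectedComponents(m); q=l[int(b[0][1]),int(b[0][0])]
        if q==0: continue
        pts=plane(c,cv2.findNonZero((l==q).astype(np.uint8)).reshape(-1,2),z)[:,:2]
        r=cv2.minAreaRect((pts*1000).astype(np.float32)); print(b[0],"area",b[1][4],"centre",np.round(r[0],1),"size",np.round(r[1],1),"ang %.1f"%r[2],"box",(cv2.boxPoints(r)-r[0]).round(0).tolist()[:2])
E
python3 - <<'E'
from h import *
go([.656,-.197,.022],180)
im,c=cap("wrist","w3")
rects(im,c,"g",.035)
E
```

```text
t10.8 pos [ 0.6594 -0.1962  0.1457] yaw 179.8 shift [  1.9  -1.5 123.8] turn [ 0.05 -0.11 -0.04] open 0.0854 F [-0.2  0.6  2.1]
[324.6  42.5] area 966 centre [ 545.1 -194.2] size [23.7 14. ] ang 69.8 box [[-11.0, -9.0], [2.0, -14.0]]
[321.  224.8] area 2557 centre [ 658.1 -196.9] size [34.7 34.5] ang 9.2 box [[-20.0, 14.0], [-14.0, -20.0]]
```

```bash
python3 -m crank '[[[2,-1,30],[0,-0.1,-0.8],-1],[[0,0,30],[0,0,-0.76],-1],[[0,0,30],[0,0,0],-1],[[0,0,15],[0,0,0],-1],[[0,0,0],[0,0,0],-1]]' >/dev/null; python3 - <<'E'
from h import *
go([.657,-.197,.0125],189.2)
E
```

```text
t11.3 pos [ 0.6585 -0.1923  0.0463] yaw -170.2 shift [ 2.7 -4.5 33.8] turn [0.03 0.13 0.1 ] open 0.0852 F [-0.6 -0.8  0.1]
```

```bash
python3 -m crank '[[[2.7,-4.5,12],[0,0.1,0.1],-1],[[0,0,12],[0,0,0],-1],[[0,0,7],[0,0,0],-1],[[0,0,0],[0,0,0],-1]]' >/dev/null; python3 - <<'E'
from h import *
go([.657,-.197,.0125],189.2)
E
```

```text
t11.8 pos [ 0.6594 -0.1972  0.0191] yaw -170.8 shift [2.4 0.6 6.6] turn [ 0.01  0.09 -0.01] open 0.0857 F [ 0.1 -0.  -0.6]
```

```bash
python3 -m crank '[[[2,0.5,6.5],[0,0.1,0],-1],[[0,0,0],[0,0,0],0],[[0,0,0],[0,0,0],0.5],[[0,0,0],[0,0,0],0.7],[[0,0,0],[0,0,0],0.7]]' 40 >/dev/null; python3 -m crank '[[[0,0,0],[0,0,0],0.7],[[0,0,0],[0,0,0],0.7]]' ; python3 -m crank '[[[0,0,-5],[0,0,0],0.7],[[0,0,-12],[0,0,0],0.7],[[0,0,-25],[0,0,0],0.7],[[0,0,-30],[0,0,0],0.7],[[0,0,-25],[0,0,0],0.7]]' >/dev/null; python3 -m crank '[[[0,0,0],[0,0,0],0.7],[[0,0,0],[0,0,0],0.7]]'>/dev/null;  python3 - <<'E'
from h import *
cap("wrist","w4")
go([.490,.2291,.12],173.4)
E
```

```text
time: 12.45
eef_pos: [0.6583, -0.1972, 0.0138]
orientation: [[-0.987, -0.159, 0.001], [-0.159, 0.987, 0.0], [-0.001, 0.0, -1.0]]
force: [0.4, -0.2, -0.6]
opening: 0.0453
t13.2 pos [ 0.6581 -0.1978  0.1189] yaw -170.8 shift [ 98.  448.2  -1.9] turn [-0.01  0.02  2.63] open 0.0451 F [-0.8  0.7 -0.1]
```

View pics/w4.png

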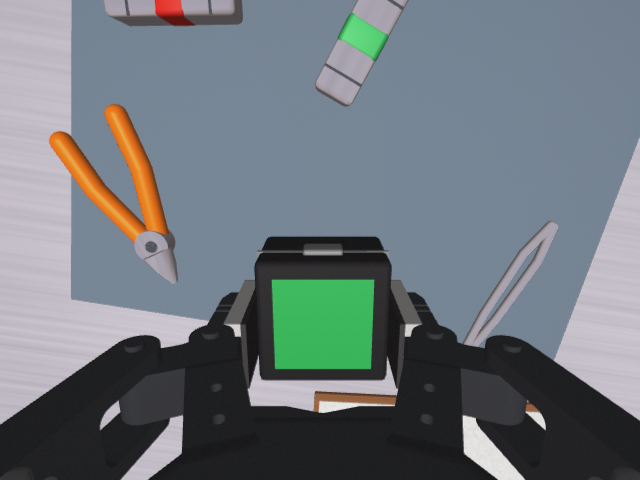

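The box is held square and level (label centre 323,324).

```bash
python3 -m crank '[[[0,0,-2],[0,0,0.9],0.7],[[0,0,-2],[0,0,0.9],0.7],[[0,0,-2],[0,0,0.83],0.7],[[8,15,0],[0,0,0],0.7],[[13,25,0],[0,0,0],0.7]]' >/dev/null; python3 -m crank '[[[18,33,0],[0,0,0],0.7],[[18,33,0],[0,0,0],0.7],[[18,33,0],[0,0,0],0.7],[[18,33,0],[0,0,0],0.7],[[18,33,0],[0,0,0],0.7]]'>/dev/null; python3 -m crank '[[[18,33,0],[0,0,0],0.7],[[18,33,0],[0,0,0],0.7],[[18,33,0],[0,0,0],0.7],[[18,33,0],[0,0,0],0.7],[[12,22,0],[0,0,0],0.7]]'>/dev/null; python3 -m crank '[[[7,15,0],[0,0,0],0.7],[[0,0,0],[0,0,0],0.7]]'>/dev/null; python3 - <<'E'
from h import *
go([.490,.2291,.0298],173.4)
E
```

```text
t14.9 pos [0.4902 0.2115 0.1065] yaw 172.5 shift [ 0.6 18.1 76.6] turn [-0.08 -0.24 -0.15] open 0.0452 F [ 0.9 -1.  -0.7]
```

```bash
python3 -m crank '[[[0.5,18,0],[-0.08,-0.24,-0.15],0.7],[[0,0,20],[0,0,0],0.7],[[0,0,20],[0,0,0],0.7],[[0,0,12],[0,0,0],0.7],[[0,0,0],[0,0,0],0.7]]' >/dev/null; python3 - <<'E'
from h import *
go([.490,.2291,.0298],173.4)
cap("side","s3");cap("scene","c3")
a=cv2.imread("pics/s3.png")[220:400,200:440];b=cv2.imread("pics/c3.png")[190:370,280:520]
cv2.imwrite("pics/p3.png",cv2.resize(np.hstack([a,b]),(800,300)))
E
```

```text
t15.4 pos [0.4914 0.2273 0.05  ] yaw 173.4 shift [ 1.6  1.7 20.2] turn [-0.04 -0.02  0.01] open 0.0450 F [ 0.1  0.2 -0.9]
```

View pics/p3.png

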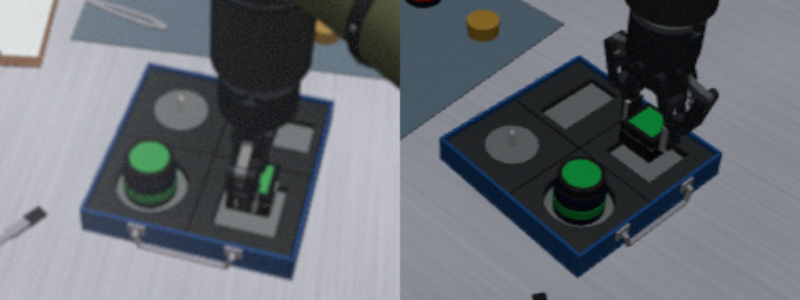

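The box hangs over the square well, aligned with it. Lowering.

```bash
python3 -m crank '[[[1.6,1.7,5],[0,0,0],0.7],[[0,0,5],[0,0,0],0.7],[[0,0,4],[0,0,0],0.7],[[0,0,1],[0,0,0],0.7],[[0,0,0],[0,0,0],0.7]]' |grep -E "eef|force"; for i in 1 2 3 4;do python3 -m crank '[[[0,0,1.4],[0,0,0],0.7],[[0,0,0],[0,0,0],0.7]]'|grep -E "eef|force";done
```

```text
eef_pos: [0.4926, 0.2306, 0.039]
force: [-0.2, -0.2, -1.4]
eef_pos: [0.4927, 0.2306, 0.0378]
force: [0.6, -0.7, -0.7]
eef_pos: [0.4928, 0.2308, 0.0365]
force: [-0.5, -0.1, -0.6]
eef_pos: [0.4928, 0.2308, 0.035]
force: [-0.1, 0.6, -0.6]
eef_pos: [0.4929, 0.2308, 0.0335]
force: [-0.3, 0.2, -0.5]
```

```bash
for i in 1 2 3;do python3 -m crank '[[[0.9,-0.6,0.9],[0,0,0],0.7],[[0,0,0],[0,0,0],0.7]]'|grep -E "eef|force";done; for i in 1 2 3;do python3 -m crank '[[[0,0,0.7],[0,0,0],0.7],[[0,0,0],[0,0,0],0.7]]'|grep -E "eef|force";done
```

```text
eef_pos: [0.4918, 0.2302, 0.0325]
force: [-0.3, 0.1, -1.1]
eef_pos: [0.4908, 0.2297, 0.0315]
force: [-0.9, 0.2, -0.7]
eef_pos: [0.4897, 0.2291, 0.0305]
force: [-0.3, -0.3, -0.6]
eef_pos: [0.4897, 0.2291, 0.0298]
force: [0.5, 0.7, -0.3]
eef_pos: [0.4899, 0.2293, 0.0294]
force: [1.1, -0.2, -1.2]
eef_pos: [0.4901, 0.2293, 0.0294]
force: [0.0, 0.3, -0.5]
```

```bash
python3 -m crank '[[[0,0,0],[0,0,0],-0.1],[[0,0,0],[0,0,0],-0.3],[[0,0,0],[0,0,0],-0.3],[[0,0,-8],[0,0,0],-0.3],[[0,0,-20],[0,0,0],-0.3]]' ; python3 -m crank '[[[0,0,-40],[0,0,0],-0.5],[[0,0,-45],[0,0,0],-0.5],[[-6,-20,-10],[0,0,0],-0.5],[[-12,-42,0],[0,0,0],-0.5],[[-12,-42,0],[0,0,0],-0.5]]'>/dev/null
for i in 1; do python3 -m crank '[[[-12,-42,0],[0,0,0],-0.5],[[-12,-42,0],[0,0,0],-0.5],[[-12,-42,0],[0,0,0],-0.5],[[-12,-42,0],[0,0,0],-0.5],[[-12,-42,0],[0,0,0],-0.5]]'>/dev/null;done;python3 -m crank '[[[-12,-42,0],[0,0,1],-0.5],[[-10,-40,0],[0,0,1],-0.5],[[0,0,0],[0,0,0.2],-0.5],[[0,0,0],[0,0,0],-0.5]]'>/dev/null;python3 - <<'E'
from h import *
go([.56,-.194,.15],160)
im,c=cap("wrist","w5")
rects(im,c,"g",.029)
cap("side","s4");cap("scene","c4")
a=cv2.imread("pics/s4.png")[220:400,200:440];b=cv2.imread("pics/c4.png")[190:370,280:520]
d=cv2.resize(cv2.imread("pics/w5.png"),(400,300))
cv2.imwrite("pics/p4.png",np.vstack([cv2.resize(np.hstack([a,b]),(800,300)),np.hstack([d,d*0])]))
E
```

```text
time: 18.5
eef_pos: [0.4884, 0.2282, 0.055]
orientation: [[-0.993, 0.114, 0.002], [0.114, 0.993, -0.002], [-0.002, -0.001, -1.0]]
force: [0.3, -0.3, 0.7]
opening: 0.0555
t19.9 pos [ 0.5545 -0.1941  0.1681] yaw 159.9 shift [-4.9  1.8 18.2] turn [ 0.07  0.15 -0.01] open 0.0640 F [ 1.1 -0.2 -0.9]
[316.1 200.2] area 587 centre [ 544.4 -194.6] size [23.6 13.5] ang 69.9 box [[-10.0, -9.0], [2.0, -13.0]]
```

View pics/p4.png

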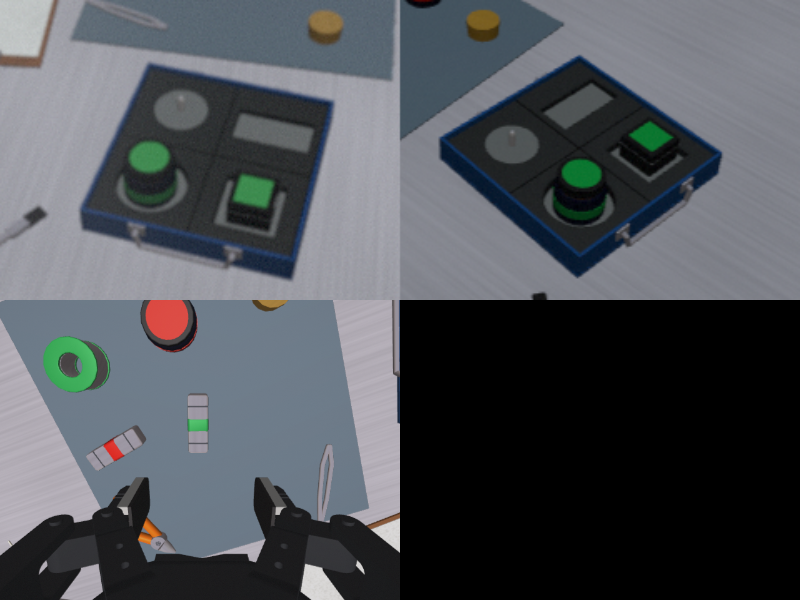

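The box is seated flat in the square well. The wrist view shows the ingot (198,422) lined up with the tool axis and clear of the red one (115,448).

```bash
python3 -m crank '[[[9,-1,30],[0.07,0.15,0],-0.5],[[0,0,35],[0,0,0],-0.5],[[0,0,35],[0,0,0],-0.5],[[0,0,20],[0,0,0],-0.5],[[0,0,0],[0,0,0],-0.5]]' >/dev/null; python3 - <<'E'
from h import *
go([.5445,-.1945,.0125],160)
E
```

```text
t20.6 pos [ 0.5485 -0.1839  0.0475] yaw 160.9 shift [  0.5 -11.4  34.9] turn [0.02 0.06 0.15] open 0.0641 F [-0.1  0.1 -0.4]
```

```bash
python3 -m crank '[[[0.5,-11,0],[0,0,0.15],-0.5],[[0,0,12],[0,0,0],-0.5],[[0,0,12],[0,0,0],-0.5],[[0,0,5],[0,0,0],-0.5],[[0,0,0],[0,0,0],-0.5]]' >/dev/null; python3 - <<'E'
from h import *
go([.5445,-.1945,.0125],160)
E
```

```text
t21.1 pos [ 0.5471 -0.1934  0.021 ] yaw 160.2 shift [ 2.2 -2.   8.5] turn [0.03 0.12 0.04] open 0.0641 F [ 0.1 -0.1  0.3]
```

```bash
python3 -m crank '[[[2.2,-2,9],[0,0.1,0],-0.5],[[0,0,0],[0,0,0],0],[[0,0,0],[0,0,0],0.4],[[0,0,0],[0,0,0],0.8],[[0,0,0],[0,0,0],1]]' 60 >/dev/null; python3 -m crank '[[[0,0,0],[0,0,0],1],[[0,0,0],[0,0,0],1],[[0,0,0],[0,0,0],1]]' ; python3 -m crank '[[[0,0,-5],[0,0,0],1],[[0,0,-12],[0,0,0],1],[[0,0,-25],[0,0,0],1],[[0,0,-30],[0,0,0],1],[[0,0,-25],[0,0,0],1]]' >/dev/null; python3 -m crank '[[[0,0,0],[0,0,0],1],[[0,0,0],[0,0,0],1]]'>/dev/null;  python3 - <<'E'
from h import *
im,c=cap("wrist","w6")
rects(im,c,"g",.13)
go([.4769,.1226,.12],173.4)
E
```

```text
time: 21.85
eef_pos: [0.5447, -0.1947, 0.012]
orientation: [[-0.941, 0.338, 0.003], [0.338, 0.941, 0.003], [-0.002, 0.004, -1.0]]
force: [0.5, -0.2, -0.3]
opening: 0.0223
[322.4 316.8] area 2252 centre [ 544.3 -195.4] size [23.3 15. ] ang 70.1 box [[-11.0, -8.0], [3.0, -14.0]]
t22.6 pos [ 0.5437 -0.1951  0.1157] yaw 160.2 shift [170.5 276.3  -3.7] turn [ 0.03  0.02 -2.2 ] open 0.0225 F [-0.3 -0.5 -1.7]
```

View pics/w6.png

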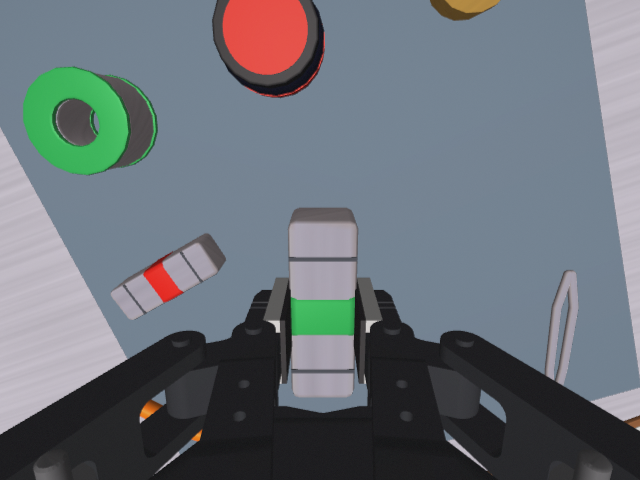

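The ingot is held level at its middle (322,317).

```bash
python3 -m crank '[[[0,0,-2],[0,0,-0.8],1],[[0,0,-2],[0,0,-0.8],1],[[0,0,-2],[0,0,-0.6],1],[[5,15,0],[0,0,0],1],[[9,25,0],[0,0,0],1]]' >/dev/null; python3 -m crank '[[[11,33,0],[0,0,0],1],[[11,33,0],[0,0,0],1],[[11,33,0],[0,0,0],1],[[11,33,0],[0,0,0],1],[[11,33,0],[0,0,0],1]]'>/dev/null; python3 -m crank '[[[11,33,0],[0,0,0],1],[[11,33,0],[0,0,0],1],[[6,20,0],[0,0,0],1],[[4,12,0],[0,0,0],1],[[0,0,0],[0,0,0],1]]'>/dev/null; python3 - <<'E'
from h import *
go([.4769,.1226,.030],173.4)
E
```

```text
t24.1 pos [0.4624 0.1339 0.1067] yaw 173.1 shift [-17.4  -9.5  76.4] turn [ 0.   -0.21 -0.05] open 0.0224 F [ 0.6 -1.  -2.5]
```

```bash
python3 -m crank '[[[-17,-9.5,0],[0,-0.2,-0.05],1],[[0,0,20],[0,0,0],1],[[0,0,20],[0,0,0],1],[[0,0,10],[0,0,0],1],[[0,0,0],[0,0,0],1]]' >/dev/null; python3 - <<'E'
from h import *
go([.4769,.1226,.030],173.4)
cap("side","s5");cap("scene","c5")
a=cv2.imread("pics/s5.png")[220:400,200:440];b=cv2.imread("pics/c5.png")[190:370,280:520]
cv2.imwrite("pics/p5.png",cv2.resize(np.hstack([a,b]),(800,300)))
E
```

```text
t24.6 pos [0.476  0.1217 0.0522] yaw 173.3 shift [-0.9  1.  22.2] turn [-0.02 -0.03 -0.02] open 0.0224 F [ 0.4  0.5 -2.9]
```

View pics/p5.png

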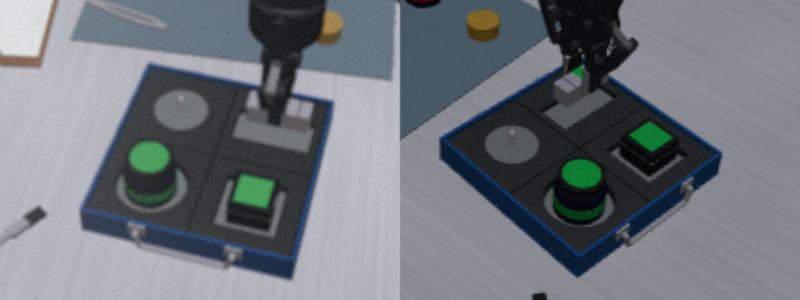

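The ingot is aligned over the trough. Lowering.

```bash
python3 -m crank '[[[-0.9,1,6],[0,0,0],1],[[0,0,6],[0,0,0],1],[[0,0,4],[0,0,0],1],[[0,0,1],[0,0,0],1],[[0,0,0],[0,0,0],1]]' |grep -E "eef|force"; for i in 1 2 3;do python3 -m crank '[[[0,0,1.4],[0,0,0],1],[[0,0,0],[0,0,0],1]]'|grep -E "eef|force";done;  for i in 1 2 3;do python3 -m crank '[[[0,0,0.7],[0,0,0],1],[[0,0,0],[0,0,0],1]]'|grep -E "eef|force";done
```

```text
eef_pos: [0.4795, 0.124, 0.0384]
force: [0.7, -0.1, -1.6]
eef_pos: [0.4797, 0.124, 0.0372]
force: [0.6, -1.2, -1.4]
eef_pos: [0.4798, 0.1241, 0.0359]
force: [0.5, -0.7, -2.7]
eef_pos: [0.4798, 0.1241, 0.0345]
force: [-0.1, -0.0, -2.0]
eef_pos: [0.4798, 0.1241, 0.0337]
force: [0.2, -0.8, -2.8]
eef_pos: [0.4798, 0.1241, 0.0329]
force: [-0.6, 0.1, -1.8]
eef_pos: [0.4799, 0.1242, 0.0323]
force: [0.3, 0.1, -2.6]
```

```bash
for i in 1 2;do python3 -m crank '[[[1.4,-1,0.4],[0,0,0],1],[[0,0,0],[0,0,0],1]]'|grep -E "eef|force";done;  for i in 1 2 3 4 5;do python3 -m crank '[[[0,0,0.7],[0,0,0],1],[[0,0,0],[0,0,0],1]]'|grep -E "eef|force";done
```

```text
eef_pos: [0.4782, 0.1232, 0.0318]
force: [0.2, -0.4, -1.9]
eef_pos: [0.4766, 0.1223, 0.0314]
force: [-0.1, 1.0, -1.8]
eef_pos: [0.4766, 0.1223, 0.0306]
force: [0.5, 0.5, -1.0]
eef_pos: [0.4767, 0.1224, 0.0301]
force: [-0.0, 0.5, -2.7]
eef_pos: [0.4768, 0.1224, 0.03]
force: [0.1, -0.5, -1.5]
eef_pos: [0.477, 0.1225, 0.03]
force: [-0.6, 0.6, -0.7]
eef_pos: [0.4771, 0.1225, 0.03]
force: [-1.0, -0.4, -0.3]
```

```bash
python3 -m crank '[[[0,0,0],[0,0,0],0.3],[[0,0,0],[0,0,0],0.2],[[0,0,0],[0,0,0],0.2],[[0,0,-8],[0,0,0],0.2],[[0,0,-20],[0,0,0],0.2]]' ; python3 -m crank '[[[0,0,-40],[0,0,0],-0.5],[[0,0,-45],[0,0,0],-0.7],[[-3,-20,-20],[0,0,0],-0.7],[[-3,-42,0],[0,0,0],-0.7],[[-3,-42,0],[0,0,0],-0.7]]'>/dev/null
for i in 1; do python3 -m crank '[[[-3,-42,0],[0,0,0],-0.7],[[-3,-42,0],[0,0,0],-0.7],[[-3,-42,0],[0,0,0],-0.7],[[-3,-42,0],[0,0,0],-0.7],[[-3,-42,0],[0,0,0],-0.7]]'>/dev/null;done;python3 -m crank '[[[-3,-42,0],[0,0,0],-0.7],[[-3,-30,0],[0,0,0],-0.7],[[0,0,0],[0,0,0],-0.7],[[0,0,0],[0,0,0],-0.7]]'>/dev/null;python3 - <<'E'
from h import *
go([.433,-.295,.012],173.4)
im,c=cap("wrist","w7")
m=colour(im,"g")
for b in blobs(m,300):
    n,l=cv2.connectedComponents(m);
    cs,_=cv2.findContours(m,cv2.RETR_CCOMP,cv2.CHAIN_APPROX_NONE)
for k in cs:
    if len(k)>40:
        q=plane(c,k.reshape(-1,2),.043)[:,:2]*1000; e=cv2.fitEllipse(q.astype(np.float32)); print(len(k),k.reshape(-1,2).mean(0),np.round(e[0],1),np.round(e[1],1))
cap("side","s6");cap("scene","c6")
a=cv2.imread("pics/s6.png")[220:400,200:440];b=cv2.imread("pics/c6.png")[190:370,280:520]
d=cv2.resize(cv2.imread("pics/w7.png"),(400,300))
cv2.imwrite("pics/p6.png",np.vstack([cv2.resize(np.hstack([a,b]),(800,300)),np.hstack([d,d*0])]))
E
```

```text
time: 28.3
eef_pos: [0.4759, 0.1218, 0.056]
orientation: [[-0.993, 0.116, 0.002], [0.116, 0.993, 0.0], [-0.002, 0.0, -1.0]]
force: [0.7, -0.3, -0.2]
opening: 0.0342
t29.7 pos [ 0.4622 -0.2812  0.1788] yaw 173.5 shift [ 30.7 -17.4 166.2] turn [0.02 0.19 0.02] open 0.0728 F [-0.1 -0.3  0.1]
218 [298.98165138 178.77981651] [ 436.2 -295.2] [54.4 54.9]
97 [298.77319588 179.78350515] [ 436.2 -295.3] [24.6 24.9]
```

View pics/p6.png

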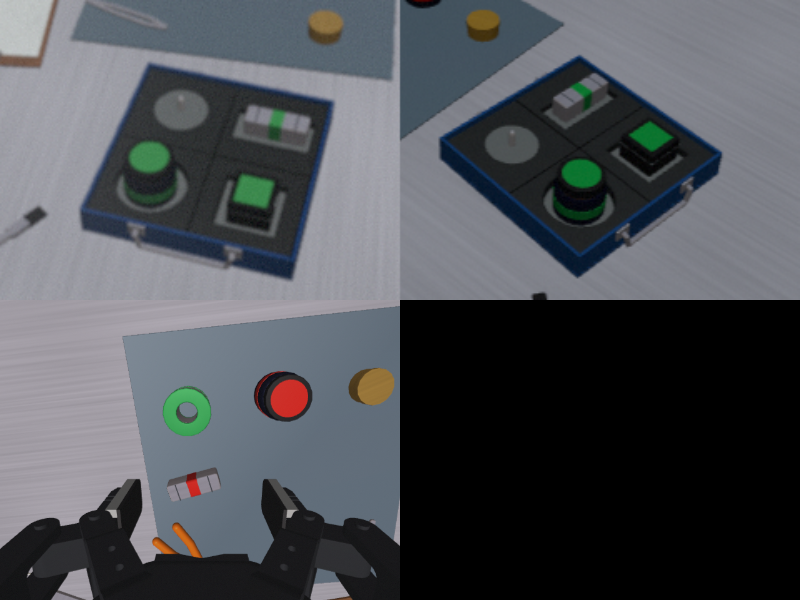

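The ingot lies flat along the trough. The wrist view shows the reel at (187,411), clear of the red jar (289,398).

```bash
python3 -m crank '[[[26,-17,10],[0,0.15,0],-0.7],[[0,0,35],[0,0,0],-0.7],[[0,0,35],[0,0,0],-0.7],[[0,0,20],[0,0,0],-0.7],[[0,0,0],[0,0,0],-0.7]]' >/dev/null; python3 - <<'E'
from h import *
go([.435,-.295,.006],173.4)
im,c=cap("wrist")
m=colour(im,"g")
cs,_=cv2.findContours(m,cv2.RETR_CCOMP,cv2.CHAIN_APPROX_NONE)
for k in cs:
    if len(k)>60:
        q=plane(c,k.reshape(-1,2),.043)[:,:2]*1000; e=cv2.fitEllipse(q.astype(np.float32)); print(len(k),k.reshape(-1,2).mean(0),np.round(e[0],1),np.round(e[1],1))
E
```

```text
t30.4 pos [ 0.4375 -0.2895  0.0781] yaw 174.2 shift [ 2.7 -5.8 72.1] turn [0.01 0.1  0.13] open 0.0725 F [-0.2  0.6 -0.7]
313 [310.91054313 261.        ] [ 436.3 -295.2] [54.8 55.2]
220 [311.55909091 260.54545455] [ 436.5 -295.3] [22.9 24.2]
208 [316.52403846 205.24519231] [ 426.7 -293.4] [46.7 48.6]
```

```bash
python3 -m crank '[[[1.5,-6,5],[0,0.1,0.13],-0.7],[[0,0,20],[0,0,0],-0.7],[[0,0,20],[0,0,0],-0.7],[[0,0,10],[0,0,0],-0.7],[[0,0,0],[0,0,0],-0.7]]' >/dev/null; python3 - <<'E'
from h import *
go([.436,-.2953,.006],173.4)
E
```

```text
t30.9 pos [ 0.4414 -0.2974  0.0314] yaw 173.5 shift [ 5.9  1.6 25.4] turn [-0.03  0.11  0.01] open 0.0726 F [ 0.2  0.1 -0.5]
```

```bash
python3 -m crank '[[[6,1.5,8],[0,0.1,0],-0.7],[[0,0,10],[0,0,0],-0.7],[[0,0,5],[0,0,0],-0.7],[[0,0,0],[0,0,0],-0.7]]' >/dev/null; python3 - <<'E'
from h import *
go([.436,-.2953,.006],173.4)
E
```

```text
t31.3 pos [ 0.4369 -0.2959  0.0097] yaw 173.5 shift [0.9 0.5 3.7] turn [-0.05  0.04  0.01] open 0.0725 F [0.2 0.5 0.4]
```

```bash
python3 -m crank '[[[0.8,0.5,3.5],[0,0,0],-0.7],[[0,0,0],[0,0,0],-0.2],[[0,0,0],[0,0,0],0.3],[[0,0,0],[0,0,0],0.7],[[0,0,0],[0,0,0],0.7]]' 60 >/dev/null; python3 -m crank '[[[0,0,0],[0,0,0],0.7],[[0,0,0],[0,0,0],0.7]]' ; python3 -m crank '[[[0,0,-5],[0,0,0],0.7],[[0,0,-12],[0,0,0],0.7],[[0,0,-25],[0,0,0],0.7],[[0,0,-30],[0,0,0],0.7],[[0,0,-25],[0,0,0],0.7]]' >/dev/null; python3 -m crank '[[[0,0,0],[0,0,0],0.7],[[0,0,0],[0,0,0],0.7]]'>/dev/null;  python3 - <<'E'
from h import *
im,c=cap("wrist","w8")
p,R,s=tool()
m=colour(im,"g")
cs,_=cv2.findContours(m,cv2.RETR_CCOMP,cv2.CHAIN_APPROX_NONE)
for k in cs:
    if len(k)>60:
        z=p[2]-.006+.043
        q=plane(c,k.reshape(-1,2),z)[:,:2]*1000; e=cv2.fitEllipse(q.astype(np.float32)); print(len(k),k.reshape(-1,2).mean(0),np.round(e[0],1),np.round(e[1],1))
go([.583,.111,.12],173.4)
E
```

```text
time: 32.0
eef_pos: [0.4367, -0.2956, 0.007]
orientation: [[-0.994, 0.113, 0.005], [0.113, 0.994, -0.006], [-0.006, -0.005, -1.0]]
force: [-0.0, 0.7, -1.3]
opening: 0.0535
475 [322.39157895 339.89263158] [ 433.  -294.5] [52.4 54.8]
204 [322.48529412 346.63235294] [ 434.8 -294.7] [21.1 24.6]
71 [322.25352113 316.42253521] [ 424.  -293.5] [ 3.5 10.2]
305 [326.35081967 246.93114754] [ 419.6 -292.9] [42.1 44.8]
t32.8 pos [ 0.4351 -0.2949  0.1102] yaw 173.5 shift [-100.8  420.   -11.6] turn [-0.05  0.04  0.01] open 0.0531 F [ 0.6  1.1 -0.7]
```

View pics/w8.png

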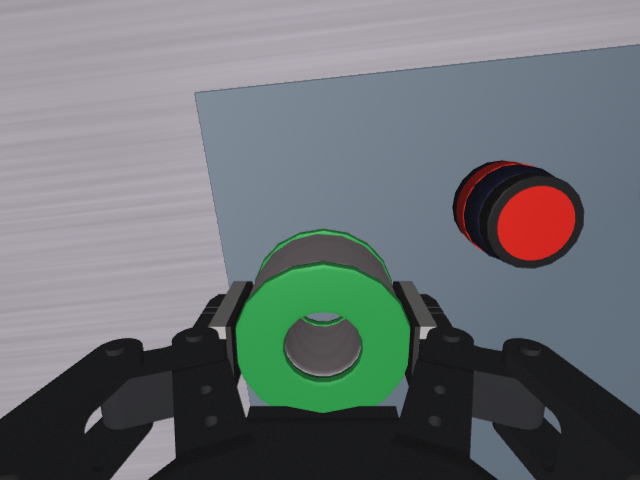

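The reel is held level and central (hole at 322,347). Moving it over the post.

```bash
python3 -m crank '[[[0,0,-8],[0,0,0],0.7],[[-2,12,-4],[0,0,0],0.7],[[-5,22,0],[0,0,0],0.7],[[-8,33,0],[0,0,0],0.7],[[-8,33,0],[0,0,0],0.7]]' >/dev/null; python3 -m crank '[[[-8,33,0],[0,0,0],0.7],[[-8,33,0],[0,0,0],0.7],[[-8,33,0],[0,0,0],0.7],[[-8,33,0],[0,0,0],0.7],[[-8,33,0],[0,0,0],0.7]]'>/dev/null; python3 -m crank '[[[-8,33,0],[0,0,0],0.7],[[-8,33,0],[0,0,0],0.7],[[-8,30,0],[0,0,0],0.7],[[-4,15,0],[0,0,0],0.7],[[0,0,0],[0,0,0],0.7]]'>/dev/null; python3 - <<'E'
from h import *
go([.583,.1106,.08],173.4)
E
```

```text
t34.2 pos [0.5672 0.0905 0.1134] yaw 173.5 shift [-13.8  21.9  33.1] turn [-0.06 -0.11  0.01] open 0.0530 F [-1.1 -0.4 -1.8]
```

```bash
python3 -m crank '[[[-10,14,0],[-0.06,-0.1,0],0.7],[[-4,8,10],[0,0,0],0.7],[[0,0,15],[0,0,0],0.7],[[0,0,7],[0,0,0],0.7],[[0,0,0],[0,0,0],0.7]]' >/dev/null; python3 - <<'E'
from h import *
go([.583,.1106,.068],173.4)
E
```

```text
t34.8 pos [0.5829 0.1101 0.0766] yaw 173.4 shift [-0.1  0.5  8.6] turn [-0.02 -0.04 -0.01] open 0.0535 F [ 0.1  0.4 -1.6]
```

```bash
python3 -m crank '[[[0,0.5,7],[0,0,0],0.7],[[0,0,0],[0,0,0],0.7]]' >/dev/null; python3 - <<'E'
from h import *
go([.583,.1106,.033],173.4)
cap("side","s7");cap("scene","c7")
a=cv2.imread("pics/s7.png")[220:400,200:440];b=cv2.imread("pics/c7.png")[190:370,280:520]
cv2.imwrite("pics/p7.png",cv2.resize(np.hstack([a,b]),(800,300)))
E
```

```text
t35.0 pos [0.5824 0.1095 0.0686] yaw 173.3 shift [-0.6  1.2 35.6] turn [-0.02 -0.05 -0.02] open 0.0529 F [-1.3  0.1 -2.8]
```

View pics/p7.png

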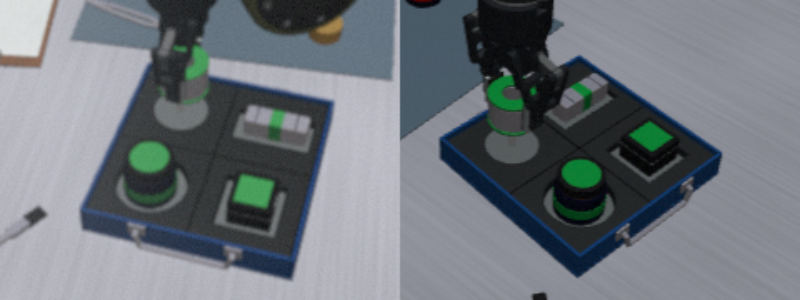

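The reel is centred above the post. Lowering in small steps and watching the force.

```bash
python3 -m crank '[[[-0.6,1,4],[0,0,0],0.7],[[0,0,4],[0,0,0],0.7],[[0,0,4],[0,0,0],0.7],[[0,0,3],[0,0,0],0.7],[[0,0,0],[0,0,0],0.7]]' |grep -E "eef|force"; for i in 1 2;do python3 -m crank '[[[0,0,3],[0,0,0],0.7],[[0,0,2],[0,0,0],0.7],[[0,0,0],[0,0,0],0.7]]'|grep -E "eef|force";done
```

```text
eef_pos: [0.5847, 0.1109, 0.0554]
force: [-1.0, -1.0, -1.9]
eef_pos: [0.5847, 0.1109, 0.0499]
force: [0.6, -0.7, -2.6]
eef_pos: [0.5848, 0.111, 0.0446]
force: [-0.2, 0.4, -2.4]
```

No contact with the post, so I'll carry on down.

```bash
python3 -m crank '[[[0.6,0,3],[0,0,0],0.7],[[0.6,0,3],[0,0,0],0.7],[[0,0,2],[0,0,0],0.7],[[0,0,0],[0,0,0],0.7]]'|grep -E "eef|force"; for i in 1 2 3 4 5 6;do python3 -m crank '[[[0,0,0.8],[0,0,0],0.7],[[0,0,0],[0,0,0],0.7]]'|grep -E "eef|force";done
```

```text
eef_pos: [0.5834, 0.1111, 0.0358]
force: [0.4, 0.1, -2.5]
eef_pos: [0.5835, 0.1111, 0.0349]
force: [-1.0, 0.1, -1.3]
eef_pos: [0.5836, 0.1111, 0.0343]
force: [-0.2, 0.2, -1.6]
eef_pos: [0.5836, 0.1111, 0.0335]
force: [-0.3, 0.4, -2.3]
eef_pos: [0.5839, 0.1113, 0.0332]
force: [0.3, 0.6, -1.6]
eef_pos: [0.5841, 0.1113, 0.0331]
force: [-0.2, 1.0, -1.8]
eef_pos: [0.5843, 0.1113, 0.0331]
force: [-1.3, -1.1, -0.1]
```

```bash
python3 -m crank '[[[0,0,0],[0,0,0],-0.4],[[0,0,0],[0,0,0],-0.5],[[0,0,0],[0,0,0],-0.5],[[0,0,-8],[0,0,0],-0.5],[[0,0,-20],[0,0,0],-0.5]]' ; python3 -m crank '[[[0,0,-40],[0,0,0],-0.5],[[0,0,-45],[0,0,0],-1],[[0,-30,-30],[0,0,0],-1],[[0,-45,0],[0,0,0],-1],[[0,-45,0],[0,0,0],-1]]'>/dev/null;python3 -m crank '[[[0,-45,0],[0,0,0],-1],[[0,-45,0],[0,0,0],-1],[[0,-30,0],[0,0,0],-1],[[0,0,0],[0,0,0],-1],[[0,0,0],[0,0,0],-1]]'>/dev/null;python3 - <<'E'
from h import *
A,ca=cap("scene","c8");B,cb=cap("side","s8")
a=cv2.imread("pics/s8.png")[100:400,200:500];b=cv2.imread("pics/c8.png")[130:370,200:500]
cv2.imwrite("pics/p8.png",np.hstack([cv2.resize(a,(400,400)),cv2.resize(b,(400,400))]))
for n,im,c in(("scene",A,ca),("side",B,cb)):
  for col in "gr":
    for b in blobs(colour(im,col),20): print(n,col,b[0],b[1][4])
E
```

```text
time: 38.25
eef_pos: [0.5829, 0.1107, 0.0586]
orientation: [[-0.993, 0.116, -0.002], [0.116, 0.993, -0.002], [0.002, -0.002, -1.0]]
force: [-0.3, 0.3, 0.1]
opening: 0.0641
scene g [388.5 243.5] 59
scene g [347.4 261. ] 424
scene g [430.1 271.5] 249
scene g [347.5 282.4] 47
scene g [388.6 293.7] 319
scene r [292.8 168.7] 155
scene r [222.4 180.9] 59
scene r [292.8 187.9] 55
side g [308.6 271.4] 396
side g [365.6 291.5] 73
side g [289.2 313.8] 362
side g [351.8 334.3] 376
side r [357.4 162.2] 24
side r [400.9 188.3] 195
side r [399.6 207. ] 75
```

View pics/p8.png

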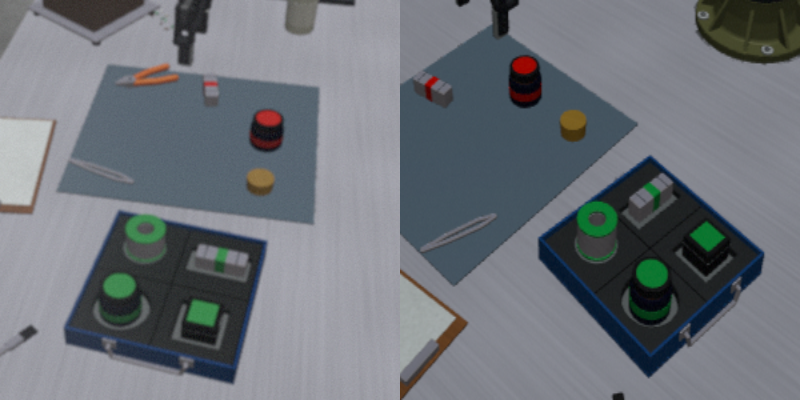

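All four are seated and the red items haven't moved. I'll check the top heights, then hand in.

```bash
python3 - <<'E'
from h import *
A=bot.calibration("scene");B=bot.calibration("side")
for n,a,b in [("reel .069",(347.4,261),(308.6,271.4)),("box .051",(430.1,271.5),(351.8,334.3)),("jar .069",(388.6,293.7),(289.2,313.8)),("ingot<.047",(388.5,243.5),(365.6,291.5))]:
    p,e=tri(A,a,B,b);print(n,p.round(4),round(e,4))
print(bot.finish_job(),bot.get_state()["time"])
E
```

```text
reel .069 [0.5817 0.1109 0.0668] 0.0004
box .051 [0.4877 0.229  0.0509] 0.0004
jar .069 [0.5965 0.217  0.0688] 0.0004
ingot<.047 [0.4745 0.1237 0.0461] 0.0009
the job is handed in; nothing more can be done
the job is handed in; nothing more can be done
```

I packed all four green items into the blue carrier in the order listed and handed the job in. The jar is in the round well, the box in the square well, the ingot along the trough and the reel over the post. Each was lowered in steps of about 1 mm or less until it touched and only then released, and the jar stayed upright throughout. The arm clock was about 39 s, against the 136 s limit.

**Seating:** each item stopped at the height expected for being fully seated, within 0.5 mm by tool height.

**Final camera check:** in the last two-camera view, the tops of the jar, box and ingot were within about 1 mm of expected. The reel read 2 mm low, because its mask took in some of the flange's side and inner rim. In plan, all four lie within about 3 mm of their insert centres.

**Red items:** the red jar and red ingot are where they started. The small differences in the red ingot's colour patch between pictures look like masking noise, and I never moved it.

No check failed. The job was handed in with the gripper open, clear of everything.

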